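# Rake the tumbling chips out over the drying deck

### The arm

A 6-joint arm with a two-finger parallel gripper is mounted at the origin on a cart in front of the work surface, level with it; the furniture and walls round the work are solid. World frame = base frame: x ahead of the robot, y to its left, z up, the work surface at z = 0. Lengths are in m, angles in rad, forces in N, time in s.
With the tool pointing down it reaches from about 0.425 to 0.925 m from the base axis. Payload 12.5 kg.
Tool frame: the origin (TCP) lies at the very end of the fingers, on their centre line; the grasp point (between the pads) lies behind it (r.grip_depth is the z of the grasp point in the tool frame, in m); z points along the fingers, y is the line along which they close (so a half turn about z gives the same grasp; the last joint's range is limited). The gripper opens to 85 mm and grips with 20 to 120 N. Pads are 22 mm wide; open, the fingers measure 114 mm over their backs; the gripper's body (76 mm by 85 mm) begins 54 mm behind the grasp point. The pads swing forward as they close: fully open they stand 13 mm farther back than shut.
Start: joints at [-1.344, 0.491, 1.559, -0, 1.092, -0.106], TCP at [0.204, -0.591, 0.231] pointing down, gripper open.
Joint ranges: [-3.1, 3.1], [-0.84, 2.19], [0.05, 2.79], [-1.13, 4.28], [0.06, 2.93], [-2.69, 2.69]. Speed limits (rad/s): [2.22, 2.22, 2.79, 3.14, 3.14, 3.14].

### API

Orientations are given as a 3x3 rotation matrix whose columns are the frame's x, y, z axes.
In Python, from cell import r gives the robot as it stands.
- The arm moves only by the tool play_rows, never from a script. Its argument "moves" is a list of rows, each a list of 5 numbers: the shift along the tool's x, y, z scaled (see below), then the turn about the tool's z scaled (see below), then the gripper command: -1 is shut, 1 is fully open, values between are in proportion. In form: [[dx, dy, dz, roll, fingers], ...]. A call has 1 to 12 rows; each row shifts and turns the commanded pose from where the row before left it, along the tool's axes as they then stand; what a row does not reach is not made up. The controller multiplies each number of a shift by 100 mm and each number of a turn by 90 degrees. A row lasts 1/12 s, in which the tool goes at most 41.7 mm and 7.16 degrees, less where a joint would pass 70% of its speed; a pose out of reach is approached as far as the arm can. A call with a number of a shift or a turn outside -1 to 1 is refused whole. A call with a gripper value outside its range is refused whole. The fingers move at their own pace and stop on an object; "grip_force" is the grip in N (left out, the last holds). Time passes only in rows, so rows that do not move let the fingers close. It gives the time, the measured TCP pose, the force, the opening and the grip force at its end, in the units of the state.
- r.get_obs(): the state, without advancing time (a new reading comes with each control period).
- r.get_image(name): name is "side" or "top" or "wrist"; returns a dict with "img" (420x560x3 uint8, red, green, blue), "fx", "fy", "cx", "cy" (pixels), "xyz" and "rotation" of the camera in the world. Camera axes: x right, y down, z forward; pixel columns grow to the right and rows downward; lengths in m; the calibration is good to about 2 mm. A picture is of the moment at which its call begins. There is no depth.
- r.close_job(): hands the job in; it is judged then, once.
The state is a dict: "time_s": time; "q": joint angles; "joint_vel": joint speeds; "joint_efforts": joint torques, N m; "tcp_pos": TCP position; "tcp_rot": TCP orientation; "contact_force": force on the tool from outside, world axes, zero at the start; "wrist_torque": the same for the moment, N m; "opening": finger opening in m; "finger_force": force on a finger pad.
Only numpy, scipy, OpenCV 4.12 (cv2) and the standard library are available. Lean on these libraries where they do the work, as an engineer would, in place of code of your own. Each camera call takes 0.05 s, during which the arm holds its last target. There are 200 camera calls.

### The job

Take the rake from its holder and rake the green tumbling chips, crowded at one end of the blue tray, out along the tray into an even single layer, so that each marked third has at least two chips lying flat on the deck. Rake towards the empty end right into the last third, keeping the teeth on the sprung deck with a steady, light pressure of about 5 N as you draw (never more than 12 N). Then stand the rake back in its holder, teeth down and fully home; do not touch the chips with the fingers, keep them all in the tray, and leave everything else alone.

Things in the scene. Friction and masses are not known exactly. Their poses are not given: they have to be found in the camera images.
- tray: blue rectangular tray fixed to the bench; origin under its centre on the bench top. Inside 100 mm (x) by 270 mm (y, its long side); walls 6 mm thick, rim 40 mm above the bench. White marks on both long rims at y = -45 and +45 mm part it into thirds; the chips start crowded in the third at its -y end.
- deck: slotted aluminium floor of the tray, 98 x 268 mm; origin: centre of its upper face, about 22 mm above the bench (weight unknown). It may lie a few degrees out of level. On springs: yields 1 mm per 10 N at the middle and also rocks about the tray's x (12 N m/rad), so 1 mm per 2 N at 70 mm from the middle. The teeth must bear on it with 2 to 12 N, best about 5; more bends it.
- holder: black holder fixed to the bench, 36 mm deep pocket open at the top, inside 93 mm (x) by 20 mm (y), the pads in it that carry the outer teeth 6 mm and its rim 42 mm above the bench; origin under its centre. The rake stands in it teeth down, head along the holder's x.
- rake: hand rake, 122 mm high, 0.2 to 0.33 kg; origin amid its five tooth tips, z up the handle. Head bar 84 mm (x) by 12 mm (y), 30 to 42 mm above the tips; teeth 19 mm apart, the outer ones at x = +-38 mm, 5 mm wide, 4 mm thick (y). Drawn along its y. Wooden handle block 36 mm (x) by 24 mm (y), 64 to 122 mm above the tips.
- rake_grip (a point): point on the rake's axis to grip it at, 95 mm above the tooth tips; close the fingers along the rake's y on the 24 mm thickness
- chip1: green cone-shaped tumbling chip, 22 mm across at the base, 16 mm at the top, 14 mm high, origin under its base; stands at the start in one of three uneven rows of three across the tray, rows about 31 mm apart, the first by the tray's -y end wall
- chip2: green cone-shaped tumbling chip, 22 mm across at the base, 16 mm at the top, 14 mm high, origin under its base; stands at the start in one of three uneven rows of three across the tray, rows about 31 mm apart, the first by the tray's -y end wall
- chip3: green cone-shaped tumbling chip, 22 mm across at the base, 16 mm at the top, 14 mm high, origin under its base; stands at the start in one of three uneven rows of three across the tray, rows about 31 mm apart, the first by the tray's -y end wall
- chip4: green cone-shaped tumbling chip, 22 mm across at the base, 16 mm at the top, 14 mm high, origin under its base; stands at the start in one of three uneven rows of three across the tray, rows about 31 mm apart, the first by the tray's -y end wall
- chip5: green cone-shaped tumbling chip, 22 mm across at the base, 16 mm at the top, 14 mm high, origin under its base; stands at the start in one of three uneven rows of three across the tray, rows about 31 mm apart, the first by the tray's -y end wall
- chip6: green cone-shaped tumbling chip, 22 mm across at the base, 16 mm at the top, 14 mm high, origin under its base; stands at the start in one of three uneven rows of three across the tray, rows about 31 mm apart, the first by the tray's -y end wall
- chip7: green cone-shaped tumbling chip, 22 mm across at the base, 16 mm at the top, 14 mm high, origin under its base; stands at the start in one of three uneven rows of three across the tray, rows about 31 mm apart, the first by the tray's -y end wall
- chip8: green cone-shaped tumbling chip, 22 mm across at the base, 16 mm at the top, 14 mm high, origin under its base; stands at the start in one of three uneven rows of three across the tray, rows about 31 mm apart, the first by the tray's -y end wall
- chip9: green cone-shaped tumbling chip, 22 mm across at the base, 16 mm at the top, 14 mm high, origin under its base; stands at the start in one of three uneven rows of three across the tray, rows about 31 mm apart, the first by the tray's -y end wall
- valve_spring_a: bystander: steel coil spring standing upright, 34 mm across, 45 mm high; origin under its centre
- valve_spring_b: bystander: steel coil spring standing upright, 35 mm across, 48 mm high; origin under its centre
Things that resemble listed ones, but are neither listed nor needed, are in the scene too. What is shaped like the rake but purple is not meant.

How it is judged:
By the outcome, as a careful person would: the job done as asked, in the order asked, and still so for the second after the job is handed in, with the robot touching nothing.
It also fails if it takes over 69 s, if anything falls off the work surface, if the arm or the gripper's body presses on something with over 40 N, if the wrist force passes 120 N, or if a joint passes its speed limit or range.

## Working session

There is one attempt and no reset: what is moved stays moved. The work goes in short steps, Python scripts to look and compute and a tool call to move; the robot and the scene stay as the last step left them, time stands still between calls to the robot, and variables do not carry over. Pictures are saved under pics/ and viewed, at most 10 in all, crops included, and the job is handed in when it is done.

Besides the shell and the picture viewer there is one more tool, called after "Emit:" as name([rows], argument=value, ...), one row to a line, values as JSON. play_rows: Moves the arm, as the interface text tells. Its arguments: {"type":"object","properties":{"moves":{"type":"array","items":{"type":"array","items":{"type":"number","minimum":-1,"maximum":1}}},"grip_force":{"type":"number"}},"required":["moves"]}

```bash
ls; mkdir -p pics
python3 - <<'E'
from cell import r
import cv2,json
o=r.get_obs()
print({k:(v.tolist() if hasattr(v,'tolist') else v) for k,v in o.items()}, r.grip_depth)
for n in("top","side"):
    d=r.get_image(n); cv2.imwrite(f"pics/{n}0.png",d["img"][:,:,::-1])
    print(n,d["fx"],d["fy"],d["cx"],d["cy"],d["xyz"],d["rotation"])
E
```

```text
pics
{'time_s': 0.0, 'q': [-1.3436129090007092, 0.49158591731358386, 1.559469396456585, -5.121420398114759e-06, 1.0916953007167012, -0.1055920205114289], 'joint_vel': [-0.00010286383319701459, -0.00144274855472208, 0.0006033983207363965, 0.0011541610913404715, 0.0011847288569446337, 0.0017458964967783331], 'joint_efforts': [-0.0027948397473664954, -61.847076416015625, -26.159586310386658, -0.0002536346983106341, 0.004026401293231174, -5.1641411573655205e-05], 'tcp_pos': [0.20413943792827793, -0.5904749660523968, 0.23070449438220528], 'tcp_rot': [[0.9451385830437196, 0.32666954019261896, -0.0002652403679402482], [0.3266696267322449, -0.9451379182053729, 0.0011271827845551737], [0.00011752755276459397, -0.001151989911815138, -0.9999993295530338]], 'contact_force': [0.00945926100775088, 0.10436702674113915, 0.2037004507740036], 'wrist_torque': [0.00871350360742945, -0.02723544479114807, 0.018775970734825877], 'finger_force': 0.0, 'opening': 0.08519862881457142} -0.0187
top 531.2452363584953 531.2452363584953 284.2130013083555 206.86605871585505 [0.38336781 0.22034532 1.17756377] [[-3.62344478e-02 -9.74397209e-01  2.21894442e-01]
 [-9.99343121e-01  3.54689780e-02 -7.43494478e-03]
 [-6.25779626e-04 -2.22018085e-01 -9.75042347e-01]]
side 522.2808666167223 522.2808666167223 278.36457419508747 209.9243260089752 [ 0.62647856 -0.59442889  0.79490663] [[ 0.99992013  0.0048396  -0.01167548]
 [ 0.01202596 -0.64848408  0.76113321]
 [-0.00388778 -0.76121283 -0.64849049]]
```

View pics/top0.png

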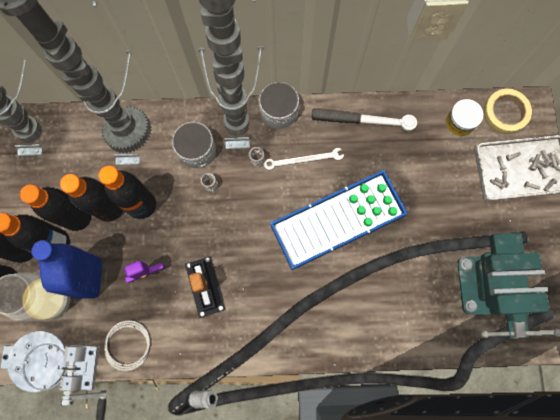

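View pics/side0.png

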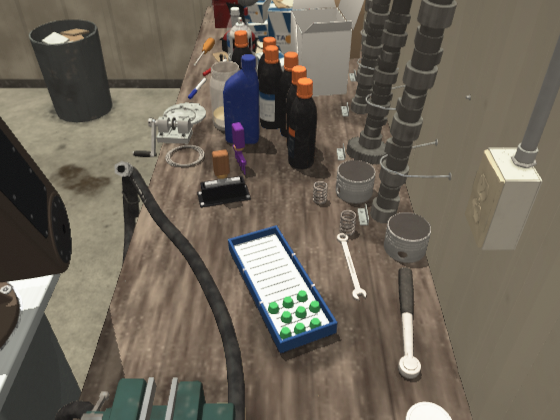

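The rake candidates in the top view are the wooden (orange-brown) handle in the black holder at (197,284) and a purple look-alike at (140,270). I choose the wooden one in the holder and will check it in a close crop. The tray is at (340,220), with chips at its right end. The springs are at (209,182) and (257,156).

Run:
```python
import cv2,numpy as np
t=cv2.imread("pics/top0.png"); s=cv2.imread("pics/side0.png")
a=cv2.resize(t[165:275,262:416],None,fx=5,fy=5,interpolation=cv2.INTER_CUBIC) 
cv2.imwrite("pics/c1.png",a)
b=cv2.resize(t[250:325,170:235],None,fx=6,fy=6,interpolation=cv2.INTER_CUBIC)
c=cv2.resize(s[135:210,190:255],None,fx=6,fy=6,interpolation=cv2.INTER_CUBIC)
cv2.imwrite("pics/c2.png",np.hstack([b,c]))
```

```text
(no output)
```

View pics/c1.png

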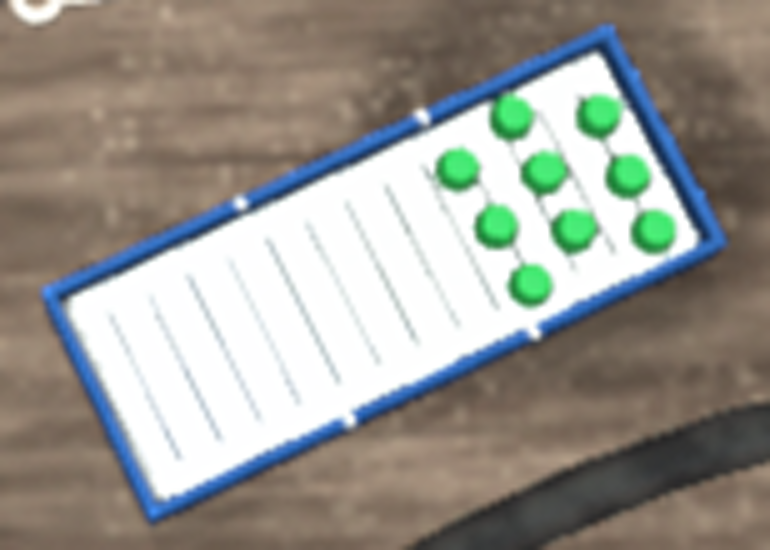

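View pics/c2.png

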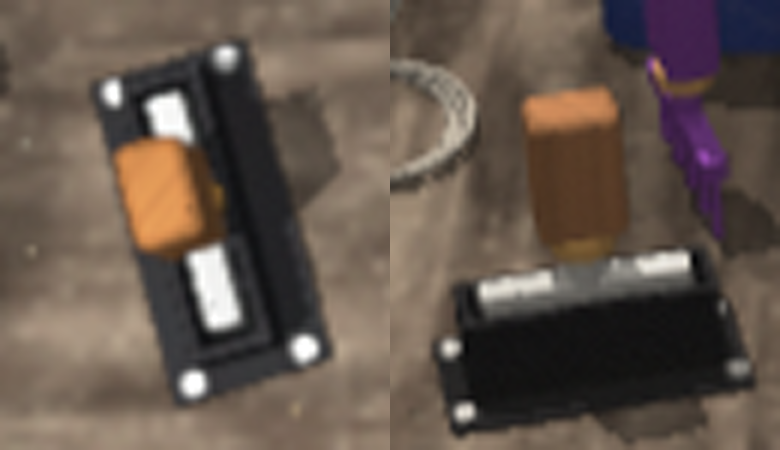

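```bash
cat > h.py <<'E'
import numpy as np
from scipy.optimize import least_squares
K=dict(top=(531.245,284.213,206.866,[0.38336781,0.22034532,1.17756377],[[-3.62344478e-02,-9.74397209e-01,2.21894442e-01],[-9.99343121e-01,3.54689780e-02,-7.43494478e-03],[-6.25779626e-04,-2.22018085e-01,-9.75042347e-01]]),
side=(522.281,278.365,209.924,[0.62647856,-0.59442889,0.79490663],[[0.99992013,0.0048396,-0.01167548],[0.01202596,-0.64848408,0.76113321],[-0.00388778,-0.76121283,-0.64849049]]))
def proj(c,P):
    f,cx,cy,t,R=K[c]; q=(np.asarray(P)-t)@np.array(R); return np.c_[f*q[:,0]/q[:,2]+cx,f*q[:,1]/q[:,2]+cy]
def ray(c,uv,z):
    f,cx,cy,t,R=K[c]; uv=np.atleast_2d(uv); d=np.c_[(uv[:,0]-cx)/f,(uv[:,1]-cy)/f,np.ones(len(uv))]@np.array(R).T
    return np.array(t)+d*((z-t[2])/d[:,2])[:,None]
def fit(c,uv,loc,x0):
    """planar pose x,y,yaw of local pts loc (n,3)"""
    loc=np.array(loc,float)
    def W(p):
        C,S=np.cos(p[2]),np.sin(p[2]); return np.c_[p[0]+C*loc[:,0]-S*loc[:,1],p[1]+S*loc[:,0]+C*loc[:,1],loc[:,2]]
    s=least_squares(lambda p:(proj(c,W(p))-uv).ravel(),x0); return s.x,np.sqrt(np.mean(s.fun**2))
E
python3 - <<'E'
from h import *
c1=lambda a:np.array(a)/5+[262,165]-.4
c2=lambda a:np.array(a)/6+[170,250]-.4
cs=lambda a:(np.array(a)-[390,0])/6+[190,135]-.4
tray=c1([(45,288),(605,28),(725,240),(152,520),(241,203),(422,116),(350,420),(534,333)])
L=[(.056,.141,.04),(.056,-.141,.04),(-.056,-.141,.04),(-.056,.141,.04),(.053,.045,.04),(.053,-.045,.04),(-.053,.045,.04),(-.053,-.045,.04)]
x0=[*ray("top",[[340,220]],.04)[0,:2],-.4]
p,e=fit("top",tray,L,x0);print("tray",p,np.degrees(p[2]),e)
chips=ray("top",c1([(512,115),(458,168),(497,226),(530,284),(545,171),(575,228),(598,115),(628,174),(654,230)]),.034)
C,S=np.cos(p[2]),np.sin(p[2]);print("chips local",np.round((chips[:,:2]-p[:2])@np.array([[C,-S],[S,C]])*1000,0).tolist())
print("bar ends",ray("top",c2([(165,92),(220,330)]),.048))
print("handle top",ray("top",c2([(118,150),(190,140),(205,240),(138,255)]),.128))
print("handle top side",ray("side",cs([(525,97),(612,90),(618,122),(530,130)]),.128))
print("bar side",ray("side",cs([(480,295),(688,260)]),.048))
print("screws top",ray("top",c2([(112,93),(225,55),(303,348),(193,383)]),.006))
print("screws side",ray("side",cs([(450,347),(465,410),(738,368)]),.006))
E
```

```text
tray [0.61319783 0.09352254 0.41180936] 23.59493824083918 0.6454260053313197
chips local [[38.0, -83.0], [27.0, -50.0], [-4.0, -54.0], [-34.0, -55.0], [9.0, -84.0], [-20.0, -84.0], [21.0, -118.0], [-8.0, -117.0], [-36.0, -115.0]]
bar ends [[0.52052694 0.40157298 0.048     ]
 [0.43668758 0.38238344 0.048     ]]
handle top [[0.49231064 0.40415239 0.128     ]
 [0.49472823 0.38052896 0.128     ]
 [0.46200021 0.37569082 0.128     ]
 [0.45794853 0.39752244 0.128     ]]
handle top side [[0.46135991 0.39452777 0.128     ]
 [0.49392702 0.39946114 0.128     ]
 [0.49804894 0.37809703 0.128     ]
 [0.46561164 0.37263364 0.128     ]]
bar side [[0.43890875 0.37550826 0.048     ]
 [0.51867564 0.39878393 0.048     ]]
screws top [[0.5259664  0.42779517 0.006     ]
 [0.53848719 0.38619838 0.006     ]
 [0.43117584 0.35845398 0.006     ]
 [0.42020407 0.39820636 0.006     ]]
screws side [[0.42033866 0.39553447 0.006     ]
 [0.4313326  0.35569332 0.006     ]
 [0.53763852 0.38285648 0.006     ]]
```

The crop shows the wooden-handled rake standing in the black holder, its bar along the pocket. The purple one leans elsewhere. Rake is about (0.4785, 0.389), yaw about 15°. Tray is at (0.613, 0.0935), yaw 23.6°. I'll move over the rake first.

Emit:
play_rows([
  [0.15,-0.1,-0.2,0,0.2],
  [0.3,-0.2,-0.12,0,0.2],
  [0.3,-0.2,-0.12,0,0.2],
  [0.3,-0.2,-0.12,0,0.2],
  [0.3,-0.2,-0.12,0,0.2],
  [0.3,-0.2,-0.12,0,0.2],
  [0.3,-0.2,-0.12,0,0.2],
  [0.3,-0.2,-0.12,0,0.2],
  [0.3,-0.2,-0.12,0,0.2],
  [0.3,-0.2,-0.12,0,0.2],
  [0.3,-0.25,0,0,0.2],
  [0.19,-0.32,0,0,0.2],
], grip_force=40)

```text
time_s: 1.1
tcp_pos: [0.4409, -0.2469, 0.3594]
tcp_rot: [[0.945, 0.327, 0.001], [0.327, -0.945, -0.001], [0.001, 0.001, -1.0]]
contact_force: [-0.5, 0.2, -0.5]
opening: 0.0512
finger_force: 0.0
```

Emit:
play_rows([
  [0.19,-0.32,0,0,0.2],
  [0.19,-0.32,0,0,0.2],
  [0.19,-0.32,0,0,0.2],
  [0.19,-0.32,0,0,0.2],
  [0.19,-0.32,0,0,0.2],
  [0.19,-0.32,0,0,0.2],
  [0.19,-0.32,0,0,0.2],
  [0.19,-0.32,0,0,0.2],
  [0.19,-0.32,0,0,0.2],
  [0,0,0,0,0.2],
])

```text
time_s: 1.93
tcp_pos: [0.5071, 0.0848, 0.3589]
tcp_rot: [[0.944, 0.331, -0.0], [0.331, -0.944, 0.001], [0.0, -0.001, -1.0]]
contact_force: [0.2, -0.5, 0.1]
opening: 0.0512
finger_force: 0.0
```

Emit:
play_rows([
  [0.09,-0.37,0.13,0.006,0.2],
  [0.09,-0.37,0.13,0.006,0.2],
  [0.09,-0.37,0.13,0.006,0.2],
  [0.09,-0.37,0.13,0.006,0.2],
  [0.09,-0.37,0.13,0.006,0.2],
  [0.09,-0.37,0.13,0.006,0.2],
  [0.09,-0.37,0.13,0.006,0.2],
  [0.09,-0.37,0.13,0.006,0.2],
  [0,0,0,0,0.2],
  [0,0,0,0,0.2],
])

```text
time_s: 2.77
tcp_pos: [0.4873, 0.385, 0.2536]
tcp_rot: [[0.966, 0.257, -0.002], [0.257, -0.966, -0.002], [-0.003, 0.001, -1.0]]
contact_force: [1.3, -0.9, 0.6]
opening: 0.0514
finger_force: 0.0
```

Run:
```python
from cell import r
import cv2,numpy as np
o=r.get_obs();print(o["tcp_pos"],o["tcp_rot"])
w=r.get_image("wrist");cv2.imwrite("pics/w1.png",w["img"][:,:,::-1]);np.savez("w1.npz",xyz=w["xyz"],R=w["rotation"],k=[w["fx"],w["cx"],w["cy"]])
```

```text
[0.48731721 0.38504654 0.25363061] [[ 9.66359260e-01  2.57186365e-01 -2.22595565e-03]
 [ 2.57183203e-01 -9.66361322e-01 -1.61108068e-03]
 [-2.56542543e-03  9.84404325e-04 -9.99996225e-01]]
```

View pics/w1.png

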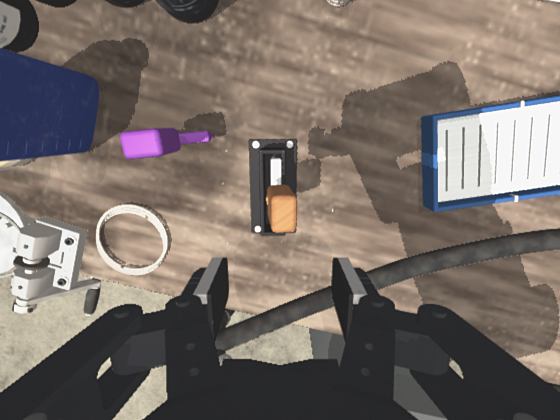

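The wrist view shows the rake handle at (284,212) in the holder, with screws at (255,144), (291,144) and (257,229). The purple look-alike is at (160,142), well clear.

```bash
python3 - <<'E'
from h import *
w=np.load("w1.npz");k=w["k"];K["w"]=(k[0],k[1],k[2],w["xyz"],w["R"]);print(w["xyz"],k)
print(ray("w",[(255,144),(291,144),(257,229)],.006))
print("handle",ray("w",[(270,189),(294,187),(296,230),(272,231)],.128))
print("handlec",ray("w",[(283,210)],.128))
print("bar end mid",ray("w",[(276,157)],.048))
# fit: sides of holder lines x
print(ray("w",[(249,141),(251,234),(296,141),(297,232)],.004))
E
python3 - <<'E'
import cv2
i=cv2.imread("pics/w1.png");cv2.imwrite("pics/w1c.png",cv2.resize(i[130:245,235:315],None,fx=5,fy=5,interpolation=cv2.INTER_CUBIC))
E
```

```text
[0.55676542 0.40455943 0.3955718 ] [309.7819128  279.64133625 215.17577033]
[[0.52643573 0.42737489 0.006     ]
 [0.53778028 0.38465474 0.006     ]
 [0.41995344 0.39890142 0.006     ]]
handle [[0.50179052 0.39842405 0.128     ]
 [0.50891674 0.37852601 0.128     ]
 [0.47099062 0.36602271 0.128     ]
 [0.46443638 0.38696521 0.128     ]]
handlec [[0.48624085 0.38241709 0.128     ]]
bar end mid [[0.52200184 0.39911657 0.048     ]]
[[0.52788982 0.43547586 0.004     ]
 [0.41030419 0.40497357 0.004     ]
 [0.54273769 0.37956546 0.004     ]
 [0.42885803 0.34610181 0.004     ]]
```

View pics/w1c.png

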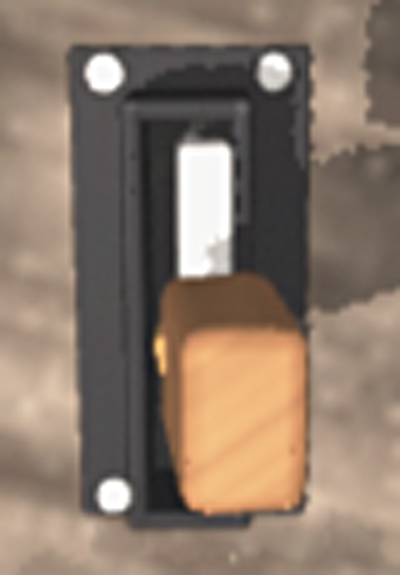

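Emit:
play_rows([
  [-0.03,-0.02,0.3,0,0.2],
  [-0.03,-0.02,0.3,0,0.2],
  [-0.015,0,0.3,0,0.2],
  [0,0,0.3,0,0.2],
  [0,0,0.25,0,0.2],
  [0,0,0.2,0,0.2],
  [0,0,0.066,0,0.2],
  [0,0,0,0,0.2],
  [0,0,0,0,0.2],
])

```text
time_s: 3.57
tcp_pos: [0.4806, 0.3854, 0.0848]
tcp_rot: [[0.967, 0.254, 0.001], [0.254, -0.967, 0.0], [0.001, -0.0, -1.0]]
contact_force: [-0.5, 1.0, 0.5]
opening: 0.0508
finger_force: 0.0
```

Emit:
play_rows([
  [0,0,0,0,-0.2],
  [0,0,0,0,-0.4],
  [0,0,0,0,-0.6],
  [0,0,0,0,-0.8],
  [0,0,0,0,-1],
  [0,0,0,0,-1],
  [0,0,0,0,-1],
], grip_force=50)

```text
time_s: 4.15
tcp_pos: [0.4803, 0.387, 0.0852]
tcp_rot: [[0.967, 0.255, 0.002], [0.255, -0.967, 0.002], [0.003, -0.002, -1.0]]
contact_force: [-1.7, 4.6, 6.4]
opening: 0.0235
finger_force: 52.0
```

Emit:
play_rows([
  [0,0,0,0,-1],
  [0,0,0,0,-1],
  [0,0,-0.05,0,-1],
  [0,0,-0.1,0,-1],
  [0,0,-0.1,0,-1],
  [0,0,-0.15,0,-1],
  [0,0,-0.2,0,-1],
  [0,0,-0.25,0,-1],
  [0,0,-0.25,0,-1],
  [0,0,-0.1,0,-1],
  [0,0,0,0,-1],
  [0,0,0,0,-1],
], grip_force=90)

```text
time_s: 5.15
tcp_pos: [0.4796, 0.3856, 0.2034]
tcp_rot: [[0.967, 0.255, 0.0], [0.255, -0.967, -0.0], [0.0, 0.0, -1.0]]
contact_force: [0.1, -0.6, -2.5]
opening: 0.0232
finger_force: 89.3
```

Run:
```python
from cell import r
import cv2,numpy as np
o=r.get_obs();print(o["tcp_pos"],o["contact_force"],o["wrist_torque"],o["opening"],o["finger_force"])
for n,(x,y) in dict(side=(190,60),wrist=(200,120)).items():
    d=r.get_image(n)["img"][:,:,::-1]
    cv2.imwrite(f"pics/{n}2.png",d)
    globals()[n]=cv2.resize(d[y:y+150,x:x+130],None,fx=3,fy=3,interpolation=cv2.INTER_CUBIC)
cv2.imwrite("pics/l2.png",np.hstack([side,wrist]))
```

```text
[0.47961754 0.38558749 0.20343338] [ 0.11260098 -0.56771139 -2.51338028] [-0.00961326 -0.02306808  0.01491514] 0.023217488358676014 89.25042629241943
```

View pics/l2.png

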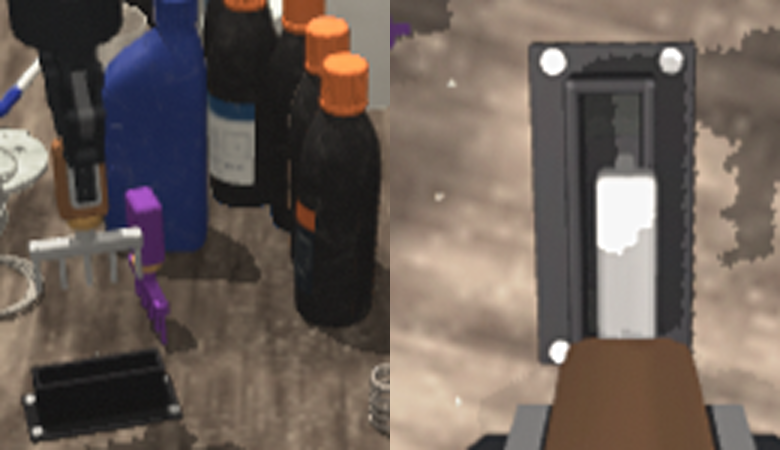

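Held square; weight is 2.5 N. Next I carry it over the tray and turn to its yaw.

Emit:
play_rows([
  [0,0,0,-0.05,-1],
  [0,0.05,0,-0.048,-1],
  [0,0.15,0.03,0,-1],
  [0.01,0.34,0.04,0,-1],
  [0.01,0.38,0.05,0,-1],
  [0.01,0.38,0.05,0,-1],
  [0.01,0.38,0.05,0,-1],
  [0.01,0.38,0.05,0,-1],
  [0,0.38,0.03,0,-1],
  [0,0.38,0,0,-1],
  [0,0.38,0,0,-1],
  [0,0.21,0,0,-1],
])

```text
time_s: 6.25
tcp_pos: [0.6212, 0.0705, 0.1722]
tcp_rot: [[0.919, 0.395, -0.001], [0.395, -0.919, -0.001], [-0.002, 0.0, -1.0]]
contact_force: [0.1, -0.0, -2.3]
opening: 0.023
finger_force: 89.1
```

Emit:
play_rows([
  [0,0,0,0,-1],
  [0,0,0,0,-1],
])

```text
time_s: 6.42
tcp_pos: [0.6202, 0.073, 0.1722]
tcp_rot: [[0.919, 0.395, -0.002], [0.395, -0.919, -0.0], [-0.002, -0.001, -1.0]]
contact_force: [-0.6, 0.3, -2.9]
opening: 0.0232
finger_force: 89.1
```

Run:
```python
from cell import r
import cv2,numpy as np
o=r.get_obs();print(o["tcp_pos"],o["tcp_rot"],o["contact_force"])
w=r.get_image("wrist");cv2.imwrite("pics/w3.png",w["img"][:,:,::-1]);np.savez("w3.npz",xyz=w["xyz"],R=w["rotation"],k=[w["fx"],w["cx"],w["cy"]])
cv2.imwrite("pics/w3c.png",cv2.resize(w["img"][60:360,120:520,::-1],None,fx=2,fy=2,interpolation=cv2.INTER_CUBIC))
```

```text
[0.62019875 0.07303674 0.17220586] [[ 9.18520816e-01  3.95366694e-01 -2.16505427e-03]
 [ 3.95367209e-01 -9.18523124e-01 -2.03262331e-04]
 [-2.06901557e-03 -6.69290781e-04 -9.99997636e-01]] [-0.55348331  0.27701986 -2.90212843]
```

View pics/w3c.png

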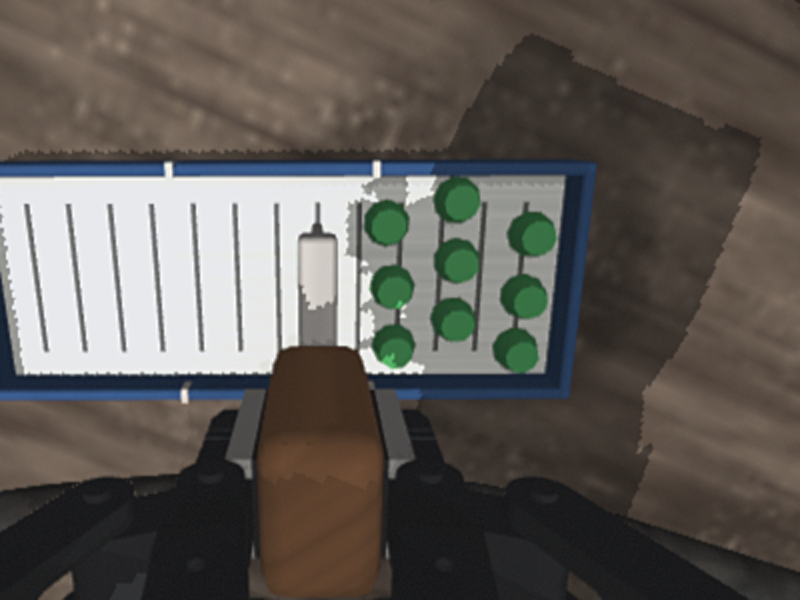

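The tray fills the view. Marks are at (169,169), (377,169) and (185,393), and the three chip rows are at columns ~391, ~456 and ~524. The rake bar's end is at (318,236).

Run:
```python
from h import *
w=np.load("w3.npz");k=w["k"];K["w"]=(k[0],k[1],k[2],w["xyz"],w["R"])
px=lambda a:np.array(a)/2+[120,60]-.25
L=[(.053,.045,.04),(.053,-.045,.04),(-.053,.045,.04),(.056,-.141,.04),(-.056,-.141,.04)]
p,e=fit("w",px([(169,169),(377,169),(185,393),(596,163),(570,398)]),L,[.613,.0935,.41]);print("tray",p,np.degrees(p[2]),e)
C,S=np.cos(p[2]),np.sin(p[2]);M=np.array([[C,-S],[S,C]])
for n,z in(("r3",[(387,222),(392,287),(394,345)]),("r2",[(457,200),(456,260),(454,319)]),("r1",[(532,234),(524,297),(516,350)])):
    print(n,np.round((ray("w",px(z),.029)[:,:2]-p[:2])@M*1000,1).tolist())
b=ray("w",px([(318,236)]),.135)[:,:2]
print("bar end local",(b-p[:2])@M*1000,"tcp local",(np.array([.6202,.0730])-p[:2])@M*1000)
```

```text
tray [0.61423961 0.09377626 0.40723297] 23.33273017646031 0.8238393185104037
r3 [[28.3, -51.5], [-2.5, -54.8], [-31.7, -56.7]]
r2 [[38.3, -83.2], [10.5, -84.4], [-18.4, -85.2]]
r1 [[22.7, -118.8], [-7.5, -117.9], [-34.3, -116.4]]
bar end local [[ 39.53197554 -20.17073027]] tcp local [ -2.75590374 -21.4379137 ]
```

Emit:
play_rows([
  [0.007,0.1,0,-0.022,-1],
  [0.01,0.19,0.05,0,-1],
  [0.01,0.198,0.1,0,-1],
  [0,0,0.15,0,-1],
  [0,0,0.12,0,-1],
  [0,0,0.06,0,-1],
  [0,0,0,0,-1],
  [0,0,0,0,-1],
  [0,0,0,0,-1],
])

```text
time_s: 7.22
tcp_pos: [0.6437, 0.0327, 0.1264]
tcp_rot: [[0.902, 0.432, 0.001], [0.432, -0.902, -0.0], [0.001, 0.0, -1.0]]
contact_force: [0.9, 0.5, -3.0]
opening: 0.0228
finger_force: 89.0
```

```bash
cat > st.py <<'E'
from cell import r
import numpy as np
P=np.array([.61424,.09378]);A=.40723
M=np.array([[np.cos(A),-np.sin(A)],[np.sin(A),np.cos(A)]])
def st():
    o=r.get_obs();p=np.array(o["tcp_pos"]);R=np.array(o["tcp_rot"])
    print("t",round(o["time_s"],2),"local",np.round((p[:2]-P)@M*1000,1),"tipz",round(1000*(p[2]-.0792),1),"yawrel",round(np.degrees(np.arctan2(R[1,0],R[0,0])-A),2),"F",np.round(o["contact_force"],1),"T",np.round(o["wrist_torque"],2))
E
python3 - <<'E'
from st import *
import cv2
st()
w=r.get_image("wrist");np.savez("w4.npz",xyz=w["xyz"],R=w["rotation"],k=[w["fx"],w["cx"],w["cy"]])
cv2.imwrite("pics/w4c.png",cv2.resize(w["img"][110:260,190:390,::-1],None,fx=4,fy=4,interpolation=cv2.INTER_CUBIC))
E
```

```text
t 7.22 local [  2.9 -67.7] tipz 47.2 yawrel 2.25 F [ 0.9  0.5 -3. ] T [-0.03  0.02  0.01]
```

View pics/w4c.png

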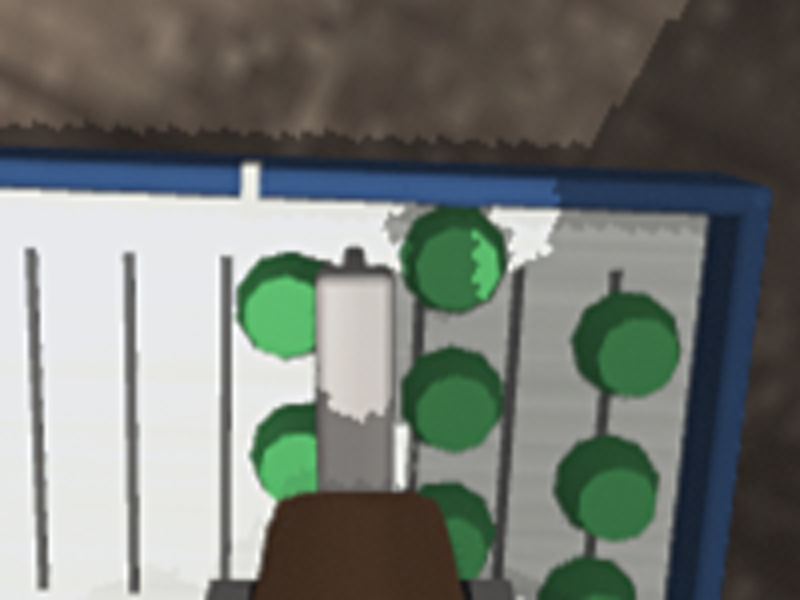

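The +x tooth is at (354,255), between the r3 chips (columns ~290) and r2 chips (column ~453).

Run:
```python
from h import *
w=np.load("w4.npz");k=w["k"];K["w"]=(k[0],k[1],k[2],w["xyz"],w["R"])
P=np.array([.61424,.09378]);A=.40723
M=np.array([[np.cos(A),-np.sin(A)],[np.sin(A),np.cos(A)]])
px=lambda a:np.array(a)/4+[190,110]-.4
f=lambda a,z:print(z,np.round((ray("w",px(a),z)[:,:2]-P)@M*1000,1).tolist())
f([(354,252)],.05);f([(355,275)],.089)
f([(288,305),(455,259),(453,399)],.029)
f([(250,180)],.04)
f([(403,259),(403,399)],.022)
```

```text
0.05 [[42.4, -64.4]]
0.089 [[44.8, -64.6]]
0.029 [[28.4, -51.9], [38.7, -84.0], [10.7, -85.3]]
0.04 [[53.3, -45.0]]
0.022 [[37.3, -74.3], [8.4, -75.7]]
```

Emit:
play_rows([
  [-0.026,0.036,0,0,-1],
  [0,0,0,0,-1],
  [0,0,0.05,0,-1],
  [0,0,0.05,0,-1],
  [0,0,0.04,0,-1],
  [0,0,0,0,-1],
  [0,0,0,0,-1],
])

```text
time_s: 7.85
tcp_pos: [0.6426, 0.0278, 0.1112]
tcp_rot: [[0.902, 0.431, -0.001], [0.431, -0.902, -0.0], [-0.001, -0.0, -1.0]]
contact_force: [-0.7, -0.6, -2.8]
opening: 0.0229
finger_force: 89.1
```

```bash
python3 -c "
from st import *
st()"
```

```text
t 7.85 local [ -0.1 -71.9] tipz 32.0 yawrel 2.21 F [-0.7 -0.6 -2.8] T [0.04 0.03 0.05]
```

Emit:
play_rows([
  [0,0,0.02,0,-1],
  [0,0,0.02,0,-1],
  [0,0,0,0,-1],
  [0,0,0,0,-1],
])

```text
time_s: 8.18
tcp_pos: [0.6427, 0.0278, 0.1076]
tcp_rot: [[0.902, 0.431, -0.0], [0.431, -0.902, -0.0], [-0.0, 0.0, -1.0]]
contact_force: [0.0, -0.4, -2.3]
opening: 0.0232
finger_force: 89.1
```

```bash
python3 -c "
from st import *
st()"
```

```text
t 8.18 local [  0.  -71.9] tipz 28.4 yawrel 2.22 F [ 0.  -0.4 -2.3] T [-0.    0.01 -0.03]
```

Emit:
play_rows([
  [0,0,0.02,0,-1],
  [0,0,0.02,0,-1],
  [0,0,0,0,-1],
  [0,0,0,0,-1],
])

```text
time_s: 8.52
tcp_pos: [0.6427, 0.0278, 0.1035]
tcp_rot: [[0.902, 0.431, -0.0], [0.431, -0.902, -0.0], [-0.0, -0.0, -1.0]]
contact_force: [0.1, -0.6, -2.6]
opening: 0.023
finger_force: 89.1
```

Emit:
play_rows([
  [0,0,0.01,0,-1],
  [0,0,0,0,-1],
  [0,0,0,0,-1],
])

```text
time_s: 8.77
tcp_pos: [0.6428, 0.0277, 0.1027]
tcp_rot: [[0.902, 0.431, -0.0], [0.431, -0.902, -0.0], [-0.0, 0.0, -1.0]]
contact_force: [0.7, -0.1, -3.1]
opening: 0.023
finger_force: 89.1
```

Emit:
play_rows([
  [0,0,0.01,0,-1],
  [0,0,0,0,-1],
  [0,0,0,0,-1],
])

```text
time_s: 9.02
tcp_pos: [0.6428, 0.0277, 0.1016]
tcp_rot: [[0.902, 0.431, -0.0], [0.431, -0.902, -0.0], [-0.0, 0.0, -1.0]]
contact_force: [-0.0, 0.2, -2.7]
opening: 0.0227
finger_force: 89.1
```

Emit:
play_rows([
  [0,0,0.01,0,-1],
  [0,0,0,0,-1],
  [0,0,0,0,-1],
])

```text
time_s: 9.27
tcp_pos: [0.6428, 0.0277, 0.1007]
tcp_rot: [[0.902, 0.431, 0.0], [0.431, -0.902, -0.0], [0.0, 0.0, -1.0]]
contact_force: [-1.2, -0.1, -1.5]
opening: 0.0229
finger_force: 89.3
```

Emit:
play_rows([
  [0,0,0.01,0,-1],
  [0,0,0,0,-1],
  [0,0,0,0,-1],
])

```text
time_s: 9.52
tcp_pos: [0.6428, 0.0278, 0.0998]
tcp_rot: [[0.902, 0.431, 0.0], [0.431, -0.902, -0.0], [0.0, 0.0, -1.0]]
contact_force: [-0.7, -0.6, -0.8]
opening: 0.023
finger_force: 89.5
```

Emit:
play_rows([
  [0,0,0.01,0,-1],
  [0,0,0,0,-1],
  [0,0,0,0,-1],
])

```text
time_s: 9.77
tcp_pos: [0.6428, 0.0278, 0.0988]
tcp_rot: [[0.902, 0.431, 0.0], [0.431, -0.902, -0.0], [0.0, 0.0, -1.0]]
contact_force: [-2.0, -0.1, 1.6]
opening: 0.023
finger_force: 89.8
```

Emit:
play_rows([
  [0,-0.03,-0.001,0.006,-1],
  [0,-0.05,-0.003,0.006,-1],
  [0,-0.05,-0.003,0.006,-1],
  [0,-0.03,-0.001,0.006,-1],
  [0,0,0,0,-1],
])

```text
time_s: 10.18
tcp_pos: [0.6359, 0.0431, 0.0997]
tcp_rot: [[0.918, 0.397, 0.0], [0.397, -0.918, 0.0], [0.0, 0.0, -1.0]]
contact_force: [0.7, -0.8, 2.5]
opening: 0.0234
finger_force: 89.8
```

```bash
python3 -c "
from st import *
st()"
```

```text
t 10.18 local [ -0.2 -55.1] tipz 20.5 yawrel 0.04 F [ 0.7 -0.8  2.5] T [ 0.14 -0.13 -0.05]
```

Emit:
play_rows([
  [0,-0.03,-0.001,0,-1],
  [0,-0.05,-0.003,0,-1],
  [0,-0.05,-0.003,0,-1],
  [0,-0.02,-0.001,0,-1],
  [0,0,0,0,-1],
])

```text
time_s: 10.6
tcp_pos: [0.6298, 0.0568, 0.1003]
tcp_rot: [[0.918, 0.397, -0.0], [0.397, -0.918, 0.0], [-0.0, -0.0, -1.0]]
contact_force: [-0.3, 0.7, 1.9]
opening: 0.0232
finger_force: 89.8
```

```bash
python3 -c "
from st import *
st()"
```

```text
t 10.6 local [ -0.4 -40.1] tipz 21.1 yawrel 0.08 F [-0.3  0.7  1.9] T [ 0.24 -0.09 -0.01]
```

Emit:
play_rows([
  [0,-0.03,-0.001,0,-1],
  [0,-0.05,-0.001,0,-1],
  [0,-0.05,-0.001,0,-1],
  [0,-0.02,-0.001,0,-1],
  [0,0,0,0,-1],
])

```text
time_s: 11.02
tcp_pos: [0.6238, 0.0705, 0.1007]
tcp_rot: [[0.918, 0.397, -0.0], [0.397, -0.918, 0.0], [-0.0, -0.0, -1.0]]
contact_force: [-0.1, 0.7, 2.6]
opening: 0.0233
finger_force: 89.8
```

```bash
python3 -c "
from st import *
st()"
```

```text
t 11.02 local [ -0.4 -25.1] tipz 21.5 yawrel 0.08 F [-0.1  0.7  2.6] T [ 0.3  -0.06  0.02]
```

Emit:
play_rows([
  [0,-0.03,-0.001,0,-1],
  [0,-0.05,-0.001,0,-1],
  [0,-0.05,-0.001,0,-1],
  [0,-0.02,-0.001,0,-1],
  [0,0,0,0,-1],
])

```text
time_s: 11.43
tcp_pos: [0.6178, 0.0843, 0.101]
tcp_rot: [[0.918, 0.397, -0.001], [0.397, -0.918, 0.0], [-0.0, -0.0, -1.0]]
contact_force: [-1.0, 0.8, 0.2]
opening: 0.0229
finger_force: 89.6
```

```bash
python3 -c "
from st import *
st()"
```

```text
t 11.43 local [ -0.5 -10.1] tipz 21.8 yawrel 0.08 F [-1.   0.8  0.2] T [0.3  0.06 0.07]
```

Emit:
play_rows([
  [0,-0.02,0.003,0,-1],
  [0,-0.05,0,0,-1],
  [0,-0.05,0,0,-1],
  [0,-0.03,0,0,-1],
  [0,0,0,0,-1],
])

```text
time_s: 11.85
tcp_pos: [0.6119, 0.0981, 0.1008]
tcp_rot: [[0.918, 0.397, -0.0], [0.397, -0.918, 0.0], [-0.0, -0.0, -1.0]]
contact_force: [0.9, -0.0, 2.7]
opening: 0.0233
finger_force: 89.8
```

```bash
python3 -c "
from st import *
st()"
```

```text
t 11.85 local [-0.4  4.9] tipz 21.6 yawrel 0.08 F [ 0.9 -0.   2.7] T [ 0.18 -0.08 -0.02]
```

Emit:
play_rows([
  [0,-0.02,0,0,-1],
  [0,-0.05,0.001,0,-1],
  [0,-0.05,0.001,0,-1],
  [0,-0.03,0,0,-1],
  [0,0,0,0,-1],
])

```text
time_s: 12.27
tcp_pos: [0.6059, 0.1119, 0.1006]
tcp_rot: [[0.918, 0.397, -0.0], [0.397, -0.918, 0.0], [-0.0, -0.0, -1.0]]
contact_force: [-0.9, 0.1, 1.9]
opening: 0.0232
finger_force: 89.8
```

```bash
python3 -c "
from st import *
st()"
```

```text
t 12.27 local [-0.4 19.9] tipz 21.4 yawrel 0.08 F [-0.9  0.1  1.9] T [ 0.07 -0.12  0.01]
```

Emit:
play_rows([
  [0,-0.02,0.001,0,-1],
  [0,-0.05,0.002,0,-1],
  [0,-0.05,0.001,0,-1],
  [0,-0.03,0.001,0,-1],
  [0,0,0,0,-1],
])

```text
time_s: 12.68
tcp_pos: [0.6, 0.1257, 0.1]
tcp_rot: [[0.918, 0.397, -0.0], [0.397, -0.918, 0.0], [-0.0, -0.0, -1.0]]
contact_force: [0.2, -0.3, 3.1]
opening: 0.0229
finger_force: 89.8
```

```bash
python3 -c "
from st import *
st()"
```

```text
t 12.68 local [-0.5 34.9] tipz 20.8 yawrel 0.08 F [ 0.2 -0.3  3.1] T [ 0.09 -0.16 -0.05]
```

Emit:
play_rows([
  [0,-0.02,0.001,0,-1],
  [0,-0.05,0.002,0,-1],
  [0,-0.05,0.002,0,-1],
  [0,-0.03,0.001,0,-1],
  [0,0,0,0,-1],
])

```text
time_s: 13.1
tcp_pos: [0.594, 0.1394, 0.0994]
tcp_rot: [[0.918, 0.397, -0.0], [0.397, -0.918, 0.0], [-0.0, -0.0, -1.0]]
contact_force: [0.7, -0.5, 2.0]
opening: 0.0232
finger_force: 89.8
```

```bash
python3 -c "
from st import *
st()"
```

```text
t 13.1 local [-0.5 50. ] tipz 20.2 yawrel 0.08 F [ 0.7 -0.5  2. ] T [ 0.18 -0.11  0.03]
```

Emit:
play_rows([
  [0,-0.02,0.001,0,-1],
  [0,-0.05,0.003,0,-1],
  [0,-0.05,0.003,0,-1],
  [0,-0.03,0.002,0,-1],
  [0,0,0,0,-1],
])

```text
time_s: 13.52
tcp_pos: [0.588, 0.1532, 0.0985]
tcp_rot: [[0.918, 0.397, -0.0], [0.397, -0.918, 0.0], [-0.0, -0.0, -1.0]]
contact_force: [-0.0, 0.3, 1.7]
opening: 0.023
finger_force: 89.8
```

```bash
python3 -c "
from st import *
st()"
```

```text
t 13.52 local [-0.5 64.9] tipz 19.3 yawrel 0.08 F [-0.   0.3  1.7] T [ 0.1  -0.14  0.02]
```

Emit:
play_rows([
  [0,-0.02,0.001,0,-1],
  [0,-0.05,0.003,0,-1],
  [0,-0.05,0.003,0,-1],
  [0,-0.05,0.003,0,-1],
  [0,-0.02,0.001,0,-1],
  [0,0,0,0,-1],
  [0,0,0,0,-1],
])

```text
time_s: 14.1
tcp_pos: [0.5805, 0.1704, 0.0974]
tcp_rot: [[0.918, 0.397, -0.001], [0.397, -0.918, 0.001], [-0.0, -0.001, -1.0]]
contact_force: [-0.5, 2.4, 2.7]
opening: 0.0234
finger_force: 89.7
```

```bash
python3 -c "
from st import *
st()"
```

```text
t 14.1 local [-0.6 83.7] tipz 18.2 yawrel 0.06 F [-0.5  2.4  2.7] T [ 0.64  0.06 -0.03]
```

Emit:
play_rows([
  [0,0.02,-0.01,0,-1],
  [0,0,-0.03,0,-1],
  [0,0,-0.06,0,-1],
  [0,0,-0.12,0,-1],
  [0,0,-0.13,0,-1],
  [0,0.1,0,0,-1],
  [0.001,0.25,0,0,-1],
  [0.001,0.3,0,0,-1],
  [0.001,0.35,0,0,-1],
  [0.001,0.35,0,0,-1],
  [0.001,0.3,0,0,-1],
  [0,0.191,0,0,-1],
])

```text
time_s: 15.1
tcp_pos: [0.6562, -0.0046, 0.1324]
tcp_rot: [[0.919, 0.395, 0.0], [0.395, -0.919, -0.001], [0.0, 0.001, -1.0]]
contact_force: [-0.4, 0.7, -3.4]
opening: 0.0231
finger_force: 89.5
```

Emit:
play_rows([
  [0,0,0,0,-1],
  [0,0,0,0,-1],
  [0,0,0,0,-1],
])

```text
time_s: 15.35
tcp_pos: [0.6548, -0.0008, 0.1323]
tcp_rot: [[0.918, 0.397, -0.001], [0.397, -0.918, 0.0], [-0.001, -0.0, -1.0]]
contact_force: [0.2, 0.6, -2.3]
opening: 0.0231
finger_force: 89.1
```

```bash
cat > chips.py <<'E'
from st import *
from h import K,ray
import cv2
def chips(cam,z=.029):
    w=r.get_image(cam);K["c"]=(w["fx"],w["cx"],w["cy"],w["xyz"],w["rotation"])
    i=w["img"].astype(int);m=((i[:,:,1]>1.5*i[:,:,0])&(i[:,:,1]>1.3*i[:,:,2])&(i[:,:,1]>50)).astype(np.uint8)
    n,_,s,c=cv2.connectedComponentsWithStats(m)
    for k in range(1,n):
        if s[k,4]>15:print(s[k,4],np.round(c[k]),np.round((ray("c",c[k],z)[0,:2]-P)@M*1000,1))
E
python3 -c "
from chips import *
st();chips('wrist');print();chips('top')"
```

```text
t 15.35 local [  -0.2 -102.9] tipz 53.1 yawrel 0.04 F [ 0.2  0.6 -2.3] T [ 0.03 -0.05  0.05]
498 [257. 168.] [ 38.6 -84.5]
688 [ 34. 181.] [28.3 94.2]
490 [302. 188.] [  22.9 -119.8]
422 [259. 203.] [ 10.3 -85. ]
1222 [ 45. 234.] [-16.8  95. ]
456 [300. 223.] [  -6.9 -119. ]
243 [257. 233.] [-15.8 -83.1]
44 [306. 249.] [ -30.  -124.2]

49 [363. 188.] [ 37.5 -81.3]
66 [371. 199.] [  9.4 -85.7]
57 [376. 210.] [-20.4 -84.7]
55 [293. 226.] [26.5 96.8]
111 [302. 245.] [-19.1  97.5]
```

Emit:
play_rows([
  [0,0,0.05,0,-1],
  [0,0,0.06,0,-1],
  [0,0,0.05,0,-1],
  [0,0,0.04,0,-1],
  [0,0,0,0,-1],
])

```text
time_s: 15.87
tcp_pos: [0.6547, -0.0005, 0.1112]
tcp_rot: [[0.918, 0.397, -0.002], [0.397, -0.918, 0.0], [-0.002, -0.001, -1.0]]
contact_force: [-0.4, -0.2, -3.3]
opening: 0.0232
finger_force: 89.1
```

Emit:
play_rows([
  [0,0,0.04,0,-1],
  [0,0,0.04,0,-1],
  [0,0,0.03,0,-1],
  [0,0,0,0,-1],
  [0,0,0,0,-1],
])

```text
time_s: 16.28
tcp_pos: [0.6552, -0.0008, 0.1014]
tcp_rot: [[0.918, 0.397, -0.0], [0.397, -0.918, -0.0], [-0.0, -0.0, -1.0]]
contact_force: [-1.3, 0.1, -1.9]
opening: 0.0231
finger_force: 89.2
```

Emit:
play_rows([
  [0,0,0.01,0,-1],
  [0,0,0.01,0,-1],
  [0,0,0,0,-1],
  [0,0,0,0,-1],
])

```text
time_s: 16.62
tcp_pos: [0.6553, -0.0008, 0.0997]
tcp_rot: [[0.918, 0.397, 0.0], [0.397, -0.918, -0.0], [0.0, 0.0, -1.0]]
contact_force: [-0.6, -0.9, -0.2]
opening: 0.0228
finger_force: 89.4
```

Emit:
play_rows([
  [0,0,0.01,0,-1],
  [0,0,0.01,0,-1],
  [0,0,0,0,-1],
  [0,0,0,0,-1],
])

```text
time_s: 16.95
tcp_pos: [0.6553, -0.0007, 0.0976]
tcp_rot: [[0.918, 0.397, 0.0], [0.397, -0.918, -0.0], [0.0, 0.0, -1.0]]
contact_force: [-1.3, 0.9, 1.6]
opening: 0.0228
finger_force: 89.7
```

```bash
python3 -c "
from st import *
st()"
```

```text
t 16.95 local [   0.3 -103. ] tipz 18.4 yawrel 0.06 F [-1.3  0.9  1.6] T [ 0.13  0.2  -0.03]
```

Emit:
play_rows([
  [0,-0.02,0,0,-1],
  [0,-0.05,0,0,-1],
  [0,-0.05,-0.001,0,-1],
  [0,-0.05,-0.001,0,-1],
  [0,-0.05,-0.002,0,-1],
  [0,-0.05,-0.003,0,-1],
  [0,-0.05,-0.003,0,-1],
  [0,0,0,0,-1],
])

```text
time_s: 17.62
tcp_pos: [0.6422, 0.0297, 0.0987]
tcp_rot: [[0.918, 0.398, 0.0], [0.398, -0.918, 0.0], [0.0, -0.0, -1.0]]
contact_force: [0.4, -0.0, 3.7]
opening: 0.0227
finger_force: 89.9
```

```bash
python3 -c "
from st import *
st()"
```

```text
t 17.62 local [  0.3 -69.9] tipz 19.5 yawrel 0.09 F [ 0.4 -0.   3.7] T [ 0.08 -0.21  0.01]
```

Emit:
play_rows([
  [0,-0.02,-0.003,0,-1],
  [0,-0.05,-0.004,0,-1],
  [0,-0.05,-0.004,0,-1],
  [0,-0.05,-0.002,0,-1],
  [0,-0.05,-0.002,0,-1],
  [0,-0.05,-0.002,0,-1],
  [0,-0.03,-0.001,0,-1],
  [0,0,0,0,-1],
])

```text
time_s: 18.28
tcp_pos: [0.6302, 0.057, 0.1003]
tcp_rot: [[0.918, 0.397, -0.0], [0.397, -0.918, 0.0], [-0.0, -0.0, -1.0]]
contact_force: [-0.7, 0.7, 3.3]
opening: 0.0229
finger_force: 89.9
```

```bash
python3 -c "
from st import *
st()"
```

```text
t 18.28 local [  0.1 -40.1] tipz 21.1 yawrel 0.09 F [-0.7  0.7  3.3] T [ 0.25 -0.07 -0.02]
```

Emit:
play_rows([
  [0,-0.02,-0.001,0,-1],
  [0,-0.05,-0.002,0,-1],
  [0,-0.05,-0.001,0,-1],
  [0,-0.05,-0.001,0,-1],
  [0,-0.05,-0.001,0,-1],
  [0,-0.04,0,0,-1],
  [0,0,0,0,-1],
])

```text
time_s: 18.87
tcp_pos: [0.6198, 0.081, 0.1009]
tcp_rot: [[0.918, 0.398, -0.001], [0.398, -0.918, 0.0], [-0.0, -0.0, -1.0]]
contact_force: [-0.3, 0.5, 2.3]
opening: 0.0229
finger_force: 89.8
```

```bash
python3 -c "
from st import *
st()"
```

```text
t 18.87 local [  0.  -13.9] tipz 21.7 yawrel 0.09 F [-0.3  0.5  2.3] T [ 0.26 -0.07 -0.03]
```

Emit:
play_rows([
  [0,0.02,-0.005,0,-1],
  [0,0,-0.045,0,-1],
  [0,0,-0.1,0,-1],
  [0,0,-0.2,0,-1],
  [0,0,-0.25,0,-1],
  [0,0,-0.24,0,-1],
  [0,-0.15,-0.1,0,-1],
  [0,-0.3,0,0,-1],
  [-0.01,-0.35,0,0,-1],
  [-0.01,-0.38,0,0,-1],
  [-0.01,-0.38,0,0,-1],
  [-0.01,-0.38,0,0,-1],
])

```text
time_s: 19.87
tcp_pos: [0.5388, 0.2563, 0.1949]
tcp_rot: [[0.918, 0.396, -0.001], [0.396, -0.918, -0.0], [-0.001, -0.0, -1.0]]
contact_force: [0.8, -1.1, -2.4]
opening: 0.0229
finger_force: 89.2
```

Emit:
play_rows([
  [-0.01,-0.38,0,0,-1],
  [-0.01,-0.38,0,0,-1],
  [0,-0.35,0,0,-1],
  [0,-0.25,0,0,-1],
  [0,-0.1,0,0,-1],
  [0,0,0,0.045,-1],
  [0,0,0,0.048,-1],
  [0,0,0,0,-1],
  [0,0,0,0,-1],
  [0,0,0,0,-1],
])

```text
time_s: 20.7
tcp_pos: [0.4806, 0.3875, 0.1948]
tcp_rot: [[0.965, 0.261, -0.0], [0.261, -0.965, -0.0], [-0.0, 0.0, -1.0]]
contact_force: [0.3, -0.1, -2.7]
opening: 0.0229
finger_force: 89.3
```

```bash
python3 -c "
from chips import *
st();chips('top');print();chips('side')
w=r.get_image('wrist');a=w['img'][110:260,190:390,::-1]
t=r.get_image('top')['img'][165:275,262:416,::-1]
s=r.get_image('side')['img'][225:350,225:340,::-1]
f=lambda i,h:cv2.resize(i,(int(i.shape[1]*h/i.shape[0]),h),interpolation=cv2.INTER_CUBIC)
b=np.hstack([f(t,240),f(s,240)]);a=f(a,350);W=max(a.shape[1],b.shape[1])
p=lambda i:np.pad(i,((0,0),(0,W-i.shape[1]),(0,0)))
im=np.vstack([p(a),p(b)]);print(im.shape);cv2.imwrite('pics/fin.png',im);np.savez('w5.npz',xyz=w['xyz'],R=w['rotation'],k=[w['fx'],w['cx'],w['cy']])
print(r.get_obs()['tcp_pos'],r.get_obs()['tcp_rot'])
"
```

```text
t 20.7 local [ -6.4 322.6] tipz 115.6 yawrel -8.21 F [ 0.3 -0.1 -2.7] T [-0.    0.01 -0.02]
56 [381. 188.] [  21.  -118.9]
56 [387. 200.] [  -8.6 -117.7]
57 [329. 203.] [38.9  1.9]
56 [392. 211.] [ -36.1 -116.4]
58 [336. 215.] [ 8.7 -0.4]
54 [293. 226.] [26.5 97. ]
55 [342. 228.] [-21.7   2. ]
117 [302. 245.] [-19.3  97.6]

77 [272. 246.] [26.  92.6]
159 [252. 252.] [-20.  93.]
92 [296. 275.] [37.8 -1.9]
89 [283. 280.] [ 7.9 -4.6]
89 [268. 284.] [-22.4  -2.2]
85 [314. 323.] [  21.4 -120.3]
94 [299. 328.] [  -9.1 -120. ]
101 [285. 332.] [ -36.2 -119.2]
(590, 556, 3)
[0.4807287  0.38768912 0.19485347] [[ 9.65770237e-01  2.59399011e-01 -5.00820575e-05]
 [ 2.59399006e-01 -9.65770235e-01 -9.33742117e-05]
 [-7.25889386e-05  7.71867986e-05 -9.99999994e-01]]
```

View pics/fin.png

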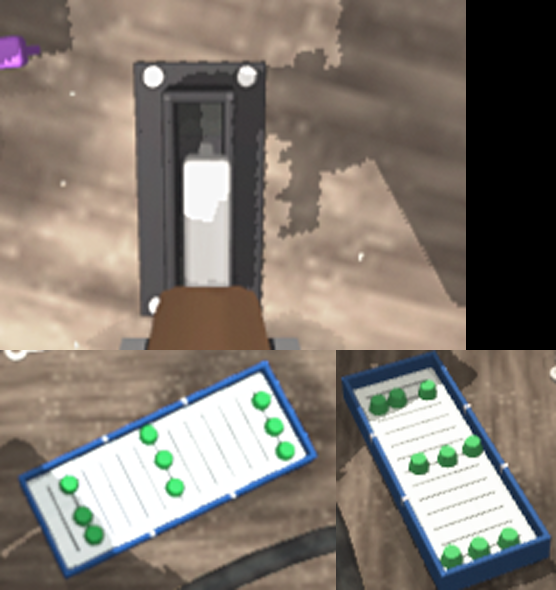

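Chips lie 3/3/3 and flat, in the thirds at y ≈ -118, 0 and +96. The wrist view shows the pocket ring at columns 165–232 and the bar at 184–229. Next, the exact offset.

Run:
```python
from h import *
w=np.load("w5.npz");k=w["k"];K["w"]=(k[0],k[1],k[2],w["xyz"],w["R"])
px=lambda a:np.array(a)/2.3333+[190,110]-.3
T=np.array([.48073,.38769]);a=np.arctan2(.2594,.9658)
M=np.array([[np.cos(a),np.sin(a)],[np.sin(a),-np.cos(a)]])
f=lambda n,q,z:print(n,np.round((ray("w",px(q),z)[:,:2]-T)@M*1000,1).tolist())
f("screws",[(153,76),(247,76),(154,304)],.006)
f("rim top L/R, lower L/R",[(165,93),(232,93),(168,280),(233,280)],.042)
f("bar L/R top, low",[(184,156),(229,156),(186,285),(231,285)],.158)
```

```text
screws [[54.4, -26.1], [54.4, 15.9], [-54.2, -27.9]]
rim top L/R, lower L/R [[49.6, -18.7], [49.6, 8.2], [-29.4, -18.7], [-29.4, 9.3]]
bar L/R top, low [[42.9, -7.2], [42.9, 4.0], [9.0, -7.0], [9.0, 4.8]]
```

Emit:
play_rows([
  [-0.008,-0.037,0,0,-1],
  [0,0,0.1,0,-1],
  [0,0,0.2,0,-1],
  [0,0,0.2,0,-1],
  [0,0,0.15,0,-1],
  [0,0,0.05,0,-1],
  [0,0,0,0,-1],
  [0,0,0,0,-1],
])

```text
time_s: 21.62
tcp_pos: [0.479, 0.3914, 0.125]
tcp_rot: [[0.966, 0.259, 0.0], [0.259, -0.966, -0.0], [0.0, 0.0, -1.0]]
contact_force: [-0.4, 0.7, -2.5]
opening: 0.0228
finger_force: 89.3
```

Emit:
play_rows([
  [0,0,0.05,0,-1],
  [0,0,0.05,0,-1],
  [0,0,0.05,0,-1],
  [0,0,0,0,-1],
  [0,0,0,0,-1],
])

```text
time_s: 22.03
tcp_pos: [0.4788, 0.3912, 0.1096]
tcp_rot: [[0.966, 0.259, -0.0], [0.259, -0.966, -0.0], [-0.0, 0.0, -1.0]]
contact_force: [0.4, 0.3, -3.1]
opening: 0.0232
finger_force: 89.3
```

Emit:
play_rows([
  [0,0,0.05,0,-1],
  [0,0,0.06,0,-1],
  [0,0,0.06,0,-1],
  [0,0,0.03,0,-1],
  [0,0,0,0,-1],
  [0,0,0,0,-1],
])

```text
time_s: 22.53
tcp_pos: [0.4788, 0.3912, 0.0895]
tcp_rot: [[0.966, 0.259, -0.0], [0.259, -0.966, -0.0], [-0.001, 0.0, -1.0]]
contact_force: [0.1, 0.4, -2.7]
opening: 0.0232
finger_force: 89.3
```

Emit:
play_rows([
  [0,0,0.015,0,-1],
  [0,0,0.01,0,-1],
  [0,0,0,0,-1],
  [0,0,0,0,-1],
])

```text
time_s: 22.87
tcp_pos: [0.4789, 0.3913, 0.0874]
tcp_rot: [[0.966, 0.259, 0.0], [0.259, -0.966, -0.0], [0.0, 0.0, -1.0]]
contact_force: [0.6, 0.3, -2.8]
opening: 0.0232
finger_force: 89.3
```

Emit:
play_rows([
  [0,0,0.01,0,-1],
  [0,0,0,0,-1],
  [0,0,0,0,-1],
])

```text
time_s: 23.12
tcp_pos: [0.4789, 0.3912, 0.0863]
tcp_rot: [[0.966, 0.259, -0.0], [0.259, -0.966, -0.0], [-0.0, 0.0, -1.0]]
contact_force: [-0.0, 0.2, -2.9]
opening: 0.0225
finger_force: 89.3
```

Emit:
play_rows([
  [0,0,0.008,0,-1],
  [0,0,0,0,-1],
  [0,0,0,0,-1],
])

```text
time_s: 23.37
tcp_pos: [0.4789, 0.3913, 0.0855]
tcp_rot: [[0.966, 0.259, 0.0], [0.259, -0.966, -0.0], [0.0, 0.0, -1.0]]
contact_force: [0.8, 0.3, -3.5]
opening: 0.023
finger_force: 89.3
```

Emit:
play_rows([
  [0,0,0.008,0,-1],
  [0,0,0,0,-1],
  [0,0,0,0,-1],
])

```text
time_s: 23.62
tcp_pos: [0.4789, 0.3913, 0.0853]
tcp_rot: [[0.966, 0.259, 0.0], [0.259, -0.966, 0.0], [0.001, -0.0, -1.0]]
contact_force: [-2.5, -1.0, 4.5]
opening: 0.0228
finger_force: 90.5
```

Seated at the original height (0.0853 against 0.0852). Releasing.

Emit:
play_rows([
  [0,0,-0.003,0,-0.5],
  [0,0,0,0,-0.35],
  [0,0,0,0,-0.2],
  [0,0,0,0,0],
  [0,0,0,0,0.2],
  [0,0,0,0,0.2],
  [0,0,0,0,0.2],
  [0,0,0,0,0.2],
], grip_force=20)

```text
time_s: 24.28
tcp_pos: [0.4789, 0.3912, 0.085]
tcp_rot: [[0.966, 0.259, 0.0], [0.259, -0.966, -0.0], [-0.0, 0.0, -1.0]]
contact_force: [-0.6, -0.9, 0.5]
opening: 0.0512
finger_force: 0.0
```

Emit:
play_rows([
  [0,0,-0.1,0,0.2],
  [0,0,-0.2,0,0.2],
  [0,0,-0.3,0,0.2],
  [0,0,-0.35,0,0.2],
  [0,0,-0.35,0,0.2],
  [0,0,-0.3,0,0.2],
  [0,0,-0.1,0,0.2],
  [0,0,0,0,0.2],
  [0,0,0,0,0.2],
])

```text
time_s: 25.03
tcp_pos: [0.4786, 0.3911, 0.255]
tcp_rot: [[0.966, 0.259, 0.0], [0.259, -0.966, 0.0], [0.0, 0.0, -1.0]]
contact_force: [-1.2, 0.4, -0.6]
opening: 0.0514
finger_force: 0.0
```

```bash
python3 -c "
from chips import *
st();chips('top')
for n in('side','wrist'):
    i=r.get_image(n);d=i['img'];b=d.astype(int)
    m=((b[:,:,0]>1.5*b[:,:,2])&(b[:,:,0]>1.2*b[:,:,1])&(b[:,:,0]>100)).astype(np.uint8)
    if n=='side':m[:, :195]=0;m[:,245:]=0;m[:140]=0;m[200:]=0
    k,_,s,c=cv2.connectedComponentsWithStats(m);K['c']=(i['fx'],i['cx'],i['cy'],i['xyz'],i['rotation'])
    for j in range(1,k):
        if s[j,4]>40:print(n,s[j],c[j],ray('c',c[j],.128)[0])
b=cv2.imread('pics/side0.png')[:,:,::-1].astype(int)
m=((b[:,:,0]>1.5*b[:,:,2])&(b[:,:,0]>1.2*b[:,:,1])&(b[:,:,0]>100)).astype(np.uint8);m[:, :195]=0;m[:,245:]=0;m[:140]=0;m[200:]=0
k,_,s,c=cv2.connectedComponentsWithStats(m);print('before',s[1:],c[1:])
"
```

```text
t 25.03 local [ -6.8 326.7] tipz 175.8 yawrel -8.31 F [-1.2  0.4 -0.6] T [0.05 0.05 0.05]
55 [381. 188.] [  21.1 -119. ]
56 [387. 200.] [  -8.6 -117.7]
57 [329. 203.] [38.9  1.9]
55 [392. 211.] [ -35.9 -116.4]
59 [337. 215.] [ 8.6 -0.5]
55 [293. 226.] [26.3 96.9]
55 [342. 228.] [-21.7   2. ]
117 [302. 245.] [-19.3  97.6]
side [212 152  17  10 125] [220.104 156.272] [0.4816961 0.3727167 0.128    ]
wrist [ 273  179   34   47 1301] [290.68639508 201.56956188] [0.48661923 0.38371681 0.128     ]
before [[234 145   2   5   6]
 [212 149  16   9 107]
 [239 149   3   1   3]
 [213 170   1   1   1]
 [218 175   7   4  23]] [[234.5        147.        ]
 [219.5046729  152.87850467]
 [240.         149.        ]
 [213.         170.        ]
 [221.34782609 176.39130435]]
```

The side view suggests the handle top moved slightly, possibly a lean. I'll clear the arm away and compare with the first pictures numerically.

Emit:
play_rows([
  [0,0.1,-0.2,0,0.2],
  [0,0.3,-0.2,0,0.2],
  [0,0.4,0,0,0.2],
  [0,0.4,0,0,0.2],
  [0,0.4,0,0,0.2],
  [0,0.4,0,0,0.2],
  [0,0.4,0,0,0.2],
  [0,0.3,0,0,0.2],
  [0,0.1,0,0,0.2],
  [0,0,0,0,0.2],
  [0,0,0,0,0.2],
])

```text
time_s: 26.1
tcp_pos: [0.5513, 0.1209, 0.2942]
tcp_rot: [[0.966, 0.258, -0.002], [0.258, -0.966, 0.0], [-0.002, -0.0, -1.0]]
contact_force: [-0.7, 0.2, 0.3]
opening: 0.051
finger_force: 0.0
```

```bash
cat > cmp.py <<'E'
from chips import *
def blobs(img,box):
    x0,y0,x1,y1=box;b=img[y0:y1,x0:x1].astype(int);R,G,B=b[...,0],b[...,1],b[...,2]
    for nm,m in(("wood",(R>1.5*B)&(R>1.2*G)&(R>70)),("bright",(R>180)&(B>150))):
        k,_,s,c=cv2.connectedComponentsWithStats(m.astype(np.uint8))
        for j in range(1,k):
            if s[j,4]>=4:print("  ",nm,s[j,:5]+[x0,y0,0,0,0],np.round(c[j]+[x0,y0],1))
if __name__=="__main__":
    for n,box in(("top",(185,255,225,320)),("side",(195,140,255,215))):
        im=r.get_image(n)["img"];cv2.imwrite(f"pics/{n}9.png",im[:,:,::-1])
        print(n,"before");blobs(cv2.imread(f"pics/{n}0.png")[:,:,::-1],box);print(n,"after");blobs(im,box)
E
python3 cmp.py
```

```text
top before
   wood [189 273  18  20 284] [197.3 282.4]
   bright [206 258   3   2   5] [207.2 258.6]
   bright [187 264   3   3   7] [188.3 265. ]
   bright [195 266   7   7  38] [197.8 269.2]
   bright [202 291   8  14  66] [205.4 297.4]
   bright [219 306   4   4  13] [220.4 307.6]
   bright [200 312   4   4  13] [201.6 313.4]
top after
   wood [195 270  16  22 252] [202.4 280.7]
   bright [206 258   3   3   7] [207.  258.7]
   bright [187 264   3   3   8] [188.1 264.9]
   bright [197 265   6   7  34] [199.4 268.3]
   bright [204 291   8  14  72] [207.  297.2]
   bright [219 306   4   4  13] [220.4 307.6]
   bright [200 312   4   4  14] [201.7 313.5]
side before
   wood [234 145  10   6  22] [238.  148.5]
   wood [211 149  19  30 456] [220.6 163.1]
   bright [203 152   1   4   4] [203.  153.5]
   bright [196 154   6   8  14] [199.4 157.6]
   bright [231 177   9   4  24] [235.  178.4]
   bright [205 180  12   5  33] [210.3 182.2]
   bright [199 192   2   2   4] [199.5 192.5]
   bright [201 203   3   2   5] [201.8 203.4]
side after
   wood [212 152  19  29 436] [221.1 165.5]
   bright [203 151   1   5   5] [203. 153.]
   bright [195 153   7   9  16] [199.1 157.5]
   bright [227 178  13   4  37] [233.7 179.5]
   bright [205 181  14   5  43] [211.3 183. ]
   bright [199 192   2   2   4] [199.5 192.5]
   bright [201 203   3   2   5] [201.8 203.4]
```

It leans about 6° towards -y, resting on the pocket wall; it stood almost upright before. I'll regrasp to straighten it and set it against the -y wall, as it stood at the start.

Emit:
play_rows([
  [0,-0.1,0,0,0.42],
  [0,-0.25,0,0,0.42],
  [0,-0.38,0.05,0,0.42],
  [0,-0.38,0.1,0,0.42],
  [0,-0.38,0.15,0,0.42],
  [0,-0.38,0.2,0,0.42],
  [0,-0.38,0.2,0,0.42],
  [0,-0.3,0.2,0,0.42],
  [0,-0.166,0.04,0,0.42],
  [0,0,0,0,0.42],
  [0,0,0,0,0.42],
  [0,0,0,0,0.42],
])

```text
time_s: 27.2
tcp_pos: [0.4813, 0.3813, 0.2027]
tcp_rot: [[0.966, 0.26, 0.001], [0.26, -0.966, 0.0], [0.001, 0.0, -1.0]]
contact_force: [0.4, -1.3, 0.1]
opening: 0.0606
finger_force: 0.0
```

Run:
```python
from cmp import *
o=r.get_obs();print(o["tcp_pos"],o["opening"])
i=r.get_image("wrist");b=i["img"].astype(int);K["c"]=(i["fx"],i["cx"],i["cy"],i["xyz"],i["rotation"])
R,G,B=b[...,0],b[...,1],b[...,2]
k,_,s,c=cv2.connectedComponentsWithStats(((R>1.5*B)&(R>1.15*G)&(R>120)).astype(np.uint8))
for j in range(1,k):
    if s[j,4]>60:print(s[j],c[j],ray("c",[s[j,0]+s[j,2]/2,s[j,1]+s[j,3]/2],.128)[0])
```

```text
[0.4812743  0.3813276  0.20268748] 0.06061784085166673
[ 262  191   38   56 1491] [281.82293763 222.7954393 ] [0.48683503 0.38269722 0.128     ]
```

Emit:
play_rows([
  [0,0,0.2,0,0.42],
  [0,0,0.25,0,0.42],
  [0,0,0.25,0,0.42],
  [0,0,0.2,0,0.42],
  [0,0,0.15,0,0.42],
  [0,0,0.11,0,0.42],
  [0,0,0,0,0.42],
  [0,0,0,0,0.42],
])

```text
time_s: 27.92
tcp_pos: [0.4821, 0.3806, 0.0867]
tcp_rot: [[0.966, 0.258, 0.0], [0.258, -0.966, -0.0], [0.0, 0.0, -1.0]]
contact_force: [0.0, -0.6, 0.7]
opening: 0.0606
finger_force: 0.0
```

Emit:
play_rows([
  [0,0,0,0,0.2],
  [0,0,0,0,0],
  [0,0,0,0,-0.2],
  [0,0,0,0,-0.3],
  [0,0,0,0,-0.4],
  [0,0,0,0,-0.5],
  [0,0,0,0,-0.6],
  [0,0,0,0,-0.6],
  [0,0,0,0,-0.6],
], grip_force=30)

```text
time_s: 28.67
tcp_pos: [0.4817, 0.3822, 0.087]
tcp_rot: [[0.966, 0.259, 0.001], [0.259, -0.966, 0.002], [0.002, -0.002, -1.0]]
contact_force: [-3.4, 6.6, 4.2]
opening: 0.0262
finger_force: 27.7
```

Emit:
play_rows([
  [0,-0.01,-0.01,0,-1],
  [0,-0.02,-0.04,0,-1],
  [-0.01,-0.02,-0.06,0,-1],
  [-0.01,0,-0.06,0,-1],
  [0,0,0,0,-1],
  [0,0,0,0,-1],
  [0,0,0,0,-1],
], grip_force=90)

```text
time_s: 29.25
tcp_pos: [0.4784, 0.385, 0.1032]
tcp_rot: [[0.966, 0.259, -0.0], [0.259, -0.966, -0.0], [-0.0, 0.0, -1.0]]
contact_force: [-0.0, -0.3, -3.0]
opening: 0.0231
finger_force: 88.0
```

Run:
```python
from cmp import *
o=r.get_obs();print(o["tcp_pos"],o["opening"],o["contact_force"],o["wrist_torque"])
i=r.get_image("wrist");cv2.imwrite("pics/w6.png",i["img"][:,:,::-1]);K["c"]=(i["fx"],i["cx"],i["cy"],i["xyz"],i["rotation"])
blobs(i["img"],(250,140,310,240))
for n in(150,165,180,190):print(n,i["img"][n,255:310:1].mean(1).astype(int).tolist())
```

```text
[0.47844836 0.38496094 0.10318804] 0.02306502373722318 [-0.04250504 -0.26049512 -2.99699946] [0.00429382 0.0110586  0.02439661]
   wood [256 231  44   9 329] [277.6 235.6]
   bright [294 140  11  11  97] [298.8 144.7]
   bright [267 178  20  53 978] [276.5 203.5]
150 [63, 63, 50, 47, 46, 47, 46, 47, 46, 48, 49, 47, 48, 47, 48, 47, 48, 47, 47, 47, 47, 47, 48, 47, 48, 47, 44, 44, 43, 44, 44, 43, 44, 42, 44, 50, 60, 62, 59, 53, 67, 136, 202, 214, 212, 206, 150, 85, 50, 53, 61, 88, 92, 92, 75]
165 [42, 39, 39, 43, 54, 55, 55, 56, 55, 57, 56, 56, 56, 57, 58, 56, 54, 58, 73, 58, 55, 56, 55, 55, 54, 54, 56, 56, 57, 52, 45, 71, 97, 99, 93, 87, 75, 61, 60, 61, 62, 61, 61, 60, 62, 61, 62, 61, 62, 60, 60, 61, 81, 82, 70]
180 [39, 38, 39, 38, 50, 55, 56, 55, 56, 52, 44, 95, 240, 255, 250, 249, 248, 248, 248, 248, 248, 248, 248, 248, 248, 248, 248, 248, 249, 252, 253, 162, 70, 51, 57, 59, 55, 50, 59, 60, 60, 61, 60, 61, 61, 59, 60, 61, 60, 59, 61, 61, 60, 53, 62]
190 [44, 39, 39, 38, 46, 57, 58, 58, 59, 57, 47, 89, 250, 254, 248, 247, 247, 247, 247, 247, 247, 247, 247, 247, 247, 247, 247, 247, 248, 250, 254, 177, 78, 51, 57, 60, 55, 48, 58, 59, 59, 59, 59, 59, 59, 59, 58, 60, 59, 60, 60, 59, 59, 51, 76]
```

Emit:
play_rows([
  [0.01,-0.02,0,0,-1],
  [0,0,0.05,0,-1],
  [0,0,0.06,0,-1],
  [0,0,0.05,0,-1],
  [0,0,0,0,-1],
  [0,0,0,0,-1],
])

```text
time_s: 29.8
tcp_pos: [0.4791, 0.3881, 0.0875]
tcp_rot: [[0.966, 0.259, 0.001], [0.259, -0.966, 0.001], [0.001, -0.001, -1.0]]
contact_force: [-1.3, 2.9, 4.3]
opening: 0.0234
finger_force: 88.3
```

Emit:
play_rows([
  [0,0.01,0,0,-1],
  [0,0,0,0,-1],
  [0,0,0,0,-1],
])

```text
time_s: 30.05
tcp_pos: [0.4794, 0.387, 0.0874]
tcp_rot: [[0.966, 0.259, 0.001], [0.259, -0.966, 0.001], [0.001, -0.001, -1.0]]
contact_force: [-1.1, 6.3, 5.1]
opening: 0.0236
finger_force: 88.4
```

Emit:
play_rows([
  [0,0.005,0,0,-1],
  [0,0,0,0,-1],
  [0,0,0,0,-1],
])

```text
time_s: 30.3
tcp_pos: [0.4795, 0.3864, 0.0875]
tcp_rot: [[0.966, 0.259, 0.001], [0.259, -0.966, 0.001], [0.001, -0.001, -1.0]]
contact_force: [-1.0, 4.8, 4.8]
opening: 0.0233
finger_force: 88.3
```

Emit:
play_rows([
  [0,-0.002,-0.002,0,-1],
  [0,0,0,0,-1],
  [0,0,0,0,-1],
  [0,0,0,0,-1],
  [0,0,0,0,-1],
  [0,0,0,0,-1],
], grip_force=20)

```text
time_s: 30.8
tcp_pos: [0.4794, 0.3863, 0.0875]
tcp_rot: [[0.966, 0.259, 0.001], [0.259, -0.966, 0.0], [0.001, -0.0, -1.0]]
contact_force: [0.4, 5.9, 4.6]
opening: 0.0228
finger_force: 88.3
```

Emit:
play_rows([
  [0,0,0,0,-0.44],
  [0,0,0,0,-0.42],
  [0,0,0,0,-0.41],
  [0,0,0,0,-0.4],
  [0,0,0,0,-0.39],
  [0,0,0,0,-0.38],
  [0,0,0,0,-0.36],
  [0,0,0,0,-0.34],
  [0,0,0,0,-0.3],
  [0,0,0,0,-0.26],
  [0,0,0,0,-0.26],
])

```text
time_s: 31.72
tcp_pos: [0.4792, 0.3862, 0.0874]
tcp_rot: [[0.966, 0.259, 0.0], [0.259, -0.966, -0.0], [-0.0, 0.0, -1.0]]
contact_force: [0.7, 0.1, -0.4]
opening: 0.0315
finger_force: 0.0
```

```bash
python3 cmp.py; python3 -c "
from cell import r
o=r.get_obs();print(o['contact_force'],o['opening'],o['finger_force'],o['tcp_pos'])"
```

```text
top before
   wood [189 273  18  20 284] [197.3 282.4]
   bright [206 258   3   2   5] [207.2 258.6]
   bright [187 264   3   3   7] [188.3 265. ]
   bright [195 266   7   7  38] [197.8 269.2]
   bright [202 291   8  14  66] [205.4 297.4]
   bright [219 306   4   4  13] [220.4 307.6]
   bright [200 312   4   4  13] [201.6 313.4]
top after
side before
   wood [234 145  10   6  22] [238.  148.5]
   wood [211 149  19  30 456] [220.6 163.1]
   bright [203 152   1   4   4] [203.  153.5]
   bright [196 154   6   8  14] [199.4 157.6]
   bright [231 177   9   4  24] [235.  178.4]
   bright [205 180  12   5  33] [210.3 182.2]
   bright [199 192   2   2   4] [199.5 192.5]
   bright [201 203   3   2   5] [201.8 203.4]
side after
   wood [234 145  10   6  22] [238.  148.5]
   wood [211 152  19  28 194] [218.5 168.3]
   bright [203 151   1   5   5] [203. 153.]
   bright [195 153   8   9  17] [199.3 157.5]
   bright [234 178   6   3  18] [236.5 179. ]
   bright [205 181  12   5  37] [210.4 183.1]
   bright [199 192   2   2   4] [199.5 192.5]
   bright [201 203   3   2   5] [201.8 203.4]
[ 0.35532879  0.44370417 -0.22981432] 0.031351793593834706 0.0 [0.47919433 0.38616741 0.08743192]
```

Emit:
play_rows([
  [0,0,0,0,-0.2],
  [0,0,0,0,-0.1],
  [0,0,0,0,0],
  [0,0,0,0,0.2],
  [0,0,0,0,0.3],
  [0,0,0,0,0.3],
  [0,0,-0.15,0,0.3],
  [0,0,-0.3,0,0.3],
  [0,0,-0.35,0,0.3],
  [0,0,-0.35,0,0.3],
  [0,0,-0.35,0,0.3],
  [0,0,-0.35,0,0.3],
])

```text
time_s: 32.82
tcp_pos: [0.4789, 0.386, 0.2743]
tcp_rot: [[0.966, 0.259, 0.0], [0.259, -0.966, -0.0], [0.0, 0.0, -1.0]]
contact_force: [0.3, 0.6, 0.8]
opening: 0.0554
finger_force: 0.0
```

Emit:
play_rows([
  [0,0.1,0,0,0.3],
  [0,0.3,0,0,0.3],
  [0,0.4,0,0,0.3],
  [0,0.4,0,0,0.3],
  [0,0.4,0,0,0.3],
  [0,0.4,0,0,0.3],
  [0,0.3,0,0,0.3],
  [0,0.1,0,0,0.3],
  [0,0,0,0,0.3],
])

```text
time_s: 33.57
tcp_pos: [0.5419, 0.1523, 0.2723]
tcp_rot: [[0.967, 0.256, 0.0], [0.256, -0.967, -0.0], [-0.0, 0.0, -1.0]]
contact_force: [-0.3, -0.6, -0.0]
opening: 0.0556
finger_force: 0.0
```

```bash
python3 cmp.py|grep -A20 after; python3 -c "
from cell import r
o=r.get_obs();print(o['time_s'],o['tcp_pos'])"
```

```text
top after
   wood [191 273  18  20 279] [199.7 282.1]
   bright [206 258   3   3   7] [207.  258.7]
   bright [187 263   3   5  10] [188.2 264.9]
   bright [196 266   7   7  37] [199.3 269.1]
   bright [203 291   9  14  73] [207.  297.4]
   bright [219 306   4   4  14] [220.3 307.5]
   bright [200 312   4   4  14] [201.7 313.5]
side before
   wood [234 145  10   6  22] [238.  148.5]
   wood [211 149  19  30 456] [220.6 163.1]
   bright [203 152   1   4   4] [203.  153.5]
   bright [196 154   6   8  14] [199.4 157.6]
   bright [231 177   9   4  24] [235.  178.4]
   bright [205 180  12   5  33] [210.3 182.2]
   bright [199 192   2   2   4] [199.5 192.5]
   bright [201 203   3   2   5] [201.8 203.4]
side after
   wood [211 150  19  30 454] [220.4 164.2]
   bright [203 151   1   5   5] [203. 153.]
   bright [195 153   8   9  18] [199.3 157.4]
   bright [231 178   9   4  27] [235.1 179.3]
   bright [205 181  12   5  38] [210.5 183.1]
   bright [199 192   2   2   4] [199.5 192.5]
   bright [201 203   3   2   5] [201.8 203.4]
33.6667 [0.54128581 0.15477759 0.27234183]
```

The rake now stands within about 1° of its first attitude and at the same height. One last check that the bystanders are unmoved, then I hand in.

Run:
```python
from chips import *
a=cv2.imread("pics/top0.png")[:,:,::-1];b=cv2.imread("pics/top9.png")[:,:,::-1]
def pur(i):
    i=i.astype(int);m=(i[...,2]>1.4*i[...,1])&(i[...,0]>1.2*i[...,1])&(i[...,2]>60);m[:,:115]=0;m[:,175:]=0;m[:255]=0;m[290:]=0
    y,x=np.nonzero(m);return x.mean(),y.mean(),len(x)
print(pur(a),pur(b))
for x,y in((195,165),(243,140)):
    t=a[y:y+34,x:x+30];res=cv2.matchTemplate(b[y-6:y+40,x-6:x+36],t,cv2.TM_CCOEFF_NORMED);print(cv2.minMaxLoc(res)[1::2])
chips("top")
d=pur(a);e=pur(b)
if abs(d[0]-e[0])<1.5 and abs(d[1]-e[1])<1.5: print(r.close_job())
```

```text
(np.float64(139.9879518072289), np.float64(270.074297188755), 498) (np.float64(139.9939879759519), np.float64(270.07214428857714), 499)
(0.9987205862998962, (6, 6))
(0.9980469942092896, (6, 6))
the job is handed in; nothing more can be done
None
```

The job is handed in: chips lie three to each third, seen flat after the second rake stroke, and readings while drawing were about 3 to 6 N. The rake first leaned about 6° when I set it down, so I regrasped it; it now stands in its holder within about 1° of its starting attitude. The purple look-alike and both springs are unmoved. The last chip check was blocked by the arm, so chip positions date from about 8 s before hand-in.

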